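# Fit a double lid on a nesting box, then raise only its roof

### The job

Pick up the whole double lid by the post on its top and set it on the open nesting box without dropping it, so that the inner cover is fully home in the box and the roof is down on it. Then take the roof alone by its square collar and raise it straight up until its skirt is above the top of the post, leaving the inner cover undisturbed in the box. Finish while still holding the roof there, level and still over the box, and leave the other things on the table alone.

Things in the scene. Friction and masses are not known exactly. Their poses are not given: they have to be found in the camera images.
- nest_box: Open square wooden nesting box, fixed, 120 x 120 mm outside, 100 mm tall, walls 10 mm, mouth 100 x 100 mm; filled with nesting tubes up to 70 mm above the table, so the mouth is 30 mm deep. Origin: centre of its underside, on the table; z up, x and y square to its walls. The lid fits in any quarter turn.
- inner_cover: Inner cover of the double lid, loose, wood, 0.2 to 0.33 kg. Origin: centre of its underside; z up, x and y square to its sides. From there up: plug 92 x 92 mm, 0 to 12 mm, drops into the box's mouth; plate 120 x 120 mm, 12 to 20 mm, rests on the box's rim (origin then 88 mm above the table); square post in its middle. Starts plug down on the table, wearing the roof.
- post_top (a point): Centre of the top of the inner cover's square post, 18 x 18 mm, sides in line with the cover's, 88 mm above the cover's origin. It sticks 30 mm out above the roof's collar; lifting by it lifts inner cover and roof together.
- roof: Roof of the double lid, loose, wood, 0.24 to 0.39 kg: square cap 152 x 152 mm resting on the inner cover's plate, in line with it. Origin: centre of the skirt's lower edge, 4 mm above the inner cover's origin when nested; z up, x and y square to its sides. Skirt 8 mm thick, 0 to 16 mm; board 16 to 24 mm; square collar in the middle, 24 to 54 mm.
- collar_top (a point): Centre of the top of the roof's square collar, 54 mm above the roof's origin. Collar 44 x 44 mm outside, 30 mm high above the board, sides in line with the roof's; 24 x 24 mm hole through collar and board, in which the post stands with 3 mm play each side. Lifting by it lifts the roof alone.
- small_box: Bystander: smaller wooden nesting box, 80 x 80 x 90 mm, filled with tubes, loose. Origin: centre of its underside.
- jar: Bystander: closed glass jar, 64 mm wide, 90 mm tall. Origin: centre of its underside.
- flask: Bystander: green drinking flask with a black cap, 72 mm wide, 210 mm tall. Origin: centre of its underside.
- driver: Bystander: screwdriver lying on the table between box and lid, pointing away from the robot, roughly 200 mm long. Origin: under its middle; its own x runs along it.
Not all that is in view belongs to the job. What is shaped like the roof but black or red is not meant.

How it is judged:
By the outcome, as a careful person would: the job done as asked, in the order asked, and still so for the second after the job is handed in, while the arm keeps its last pose, push and grip.
It also fails if it takes over 51 s, if anything falls off the work surface, if the arm or the gripper's body presses on something with over 40 N, if the wrist force passes 120 N, or if a joint passes its speed limit or range.

### The arm

A 6-joint arm with a two-finger parallel gripper is mounted at the origin on the work surface. World frame = base frame: x ahead of the robot, y to its left, z up, the work surface at z = 0. Lengths are in m, angles in rad, forces in N, time in s.
With the tool pointing down it reaches from about 0.275 to 0.825 m from the base axis. Payload 4.9 kg.
Tool frame: the origin (TCP) lies on the front face of the gripper's body, between the roots of the fingers; the fingertips stand 73 mm ahead of it and the grasp point (between the pads) lies 54 mm ahead of it (finger_overhang is the distance from the TCP to the fingertips, in m); y points along the fingers, x is the direction in which the jaws open and shut, and the axes are right-handed (so a half turn about y gives the same grasp; the last joint's range is limited). The gripper opens to 85 mm and grips with 20 to 120 N. Pads are 22 mm wide; open, the fingers measure 114 mm over their backs; the gripper's body (76 mm by 85 mm) begins 54 mm behind the grasp point. The pads swing forward as they close: fully open they stand 13 mm farther back than shut.
Start: joints at [-1.387, 0.326, -0.193, 1.052, 0, 1.437], TCP at [0.172, -0.522, 0.304] pointing down, gripper open.
Joint ranges: [-2.65, 2.65], [-0.97, 1.79], [-1.3, 1.35], [-1.93, 2.1], [-1.47, 1.37], [-3.14, 3.14]. Speed limits (rad/s): [2.57, 2.57, 3.14, 3.14, 3.14, 3.14].

### API

Orientations are given as [roll, pitch, yaw] about the fixed x, y, z axes, in that order (R = Rz(yaw) Ry(pitch) Rx(roll)).
In Python, from workcell import state, capture, camera_params, finish_job, finger_overhang gives the robot as it stands. The module is installed in compiled form; this text tells all that it offers.
- The arm moves only by the tool step_arm, never from a script. Its argument "increments" is a list of rows, each an object of numbers: "x", "y", "z": the shift along the tool's x, y, z in cm; "yaw": the turn about the tool's y in rad. In form: [{"x": .., "y": .., "z": .., "yaw": ..}, ...]. A call has 1 to 20 rows; each row is the pose to reach, as a shift and turn from the pose commanded when the call began, along the tool's axes at that moment; what a row does not reach only later rows make up. A row lasts 1/10 s, in which the tool goes at most 50 mm and 8.59 degrees, less where a joint would pass 70% of its speed; a pose out of reach is approached as far as the arm can. A call with a gripper value outside its range is refused whole. "fingers" is the opening in per cent of the stroke, from 0 (shut) to 100 (fully open), set as the call begins (left out, the last holds). The fingers move at their own pace and stop on an object; the grip force is fixed at half the most. Time passes only in rows, so rows that repeat a pose let the fingers close. It gives the time, the measured TCP pose, the force and the opening at its end, in the units of the state.
- state(): the state, without advancing time (a new reading comes with each control period).
- capture(name): name is "scene" or "top" or "wrist"; returns the picture (384x512x3 uint8, blue, green, red); there is no depth.
- camera_params(name): a dict with "fx", "fy", "cx", "cy" (pixels), "R" (3x3) and "t" (3): a world point X has camera coordinates R X + t. Camera axes: x right, y down, z forward; pixel columns grow to the right and rows downward; lengths in m; the calibration is good to about 2 mm. A picture is of the moment at which its call begins: read the wrist's pose just before it. camera_params takes no time and is no camera call; for the wrist camera it gives the pose at the moment of the call.
- finish_job(): hands the job in, once; it reports no verdict.
The state is a dict: "clock": time; "q": joint angles; "qvel": joint speeds; "effort": joint torques, N m; "ee_pos": TCP position; "eef_rot": TCP orientation; "force": force on the tool from outside, world axes, zero at the start; "torque": the same for the moment, N m; "finger_gap": finger opening in m.
Only numpy, scipy, OpenCV 4.12 (cv2) and the standard library are available. Lean on these libraries where they do the work, as an engineer would, in place of code of your own. Each camera call takes 0.05 s, during which the arm holds its last target. There are 200 camera calls.

## Working session

There is one attempt and no reset: what is moved stays moved. The work goes in short steps, Python scripts to look and compute and a tool call to move; the robot and the scene stay as the last step left them, time stands still between calls to the robot, and variables do not carry over. Pictures are saved under pics/ and viewed, about 8 in all and at most 12, crops included, and the job is handed in when it is done.

Besides the shell and the picture viewer there is one more tool, called after ">>>" as name([rows], argument=value, ...), one row to a line, values as JSON. step_arm: Moves the arm, as the interface text tells. Its arguments: {"type":"object","properties":{"increments":{"type":"array","items":{"type":"object","properties":{"x":{"type":"number"},"y":{"type":"number"},"z":{"type":"number"},"yaw":{"type":"number"}}}},"fingers":{"type":"number"}},"required":["increments"]}

```bash
mkdir -p pics
python3 - <<'E'
from workcell import *
import cv2,numpy as np
s=state();print({k:np.round(v,3) for k,v in s.items()}, finger_overhang if not callable(finger_overhang) else finger_overhang())
a=capture("scene");b=capture("top")
cv2.imwrite("pics/scene.png",a);cv2.imwrite("pics/top.png",b)
for n in("scene","top"):
  p=camera_params(n);R=np.array(p["R"]);print(n,p["fx"],p["cx"],p["cy"],R.round(3).tolist(),(-R.T@np.array(p["t"])).round(3))
E
```

```text
{'clock': np.float64(0.0), 'q': array([-1.387,  0.327, -0.194,  1.052,  0.   ,  1.437]), 'qvel': array([ 0.001, -0.   ,  0.   , -0.   ,  0.   , -0.001]), 'effort': array([ 0.0000e+00, -4.4340e+01,  2.6244e+01,  1.5000e-02,  0.0000e+00,
       -0.0000e+00]), 'ee_pos': array([ 0.172, -0.522,  0.303]), 'eef_rot': array([-1.57 ,  0.002, -1.253]), 'force': array([ 0.436,  0.433, -0.773]), 'torque': array([-0.002,  0.001, -0.01 ]), 'finger_gap': np.float64(0.086)} 0.0726
scene 359.71553215897495 252.7352521013628 182.46796218602935 [[0.856, 0.517, -0.001], [0.278, -0.462, -0.842], [-0.436, 0.721, -0.539]] [ 1.132 -0.981  0.83 ]
top 349.3005464801965 249.20681478370318 188.63083449233304 [[-0.001, -1.0, 0.004], [-0.996, 0.001, -0.089], [0.089, -0.004, -0.996]] [0.406 0.006 1.263]
```

View pics/scene.png

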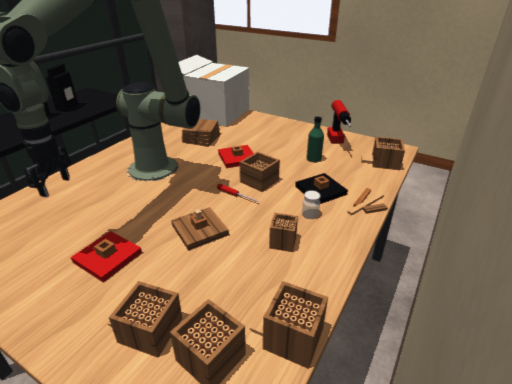

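View pics/top.png

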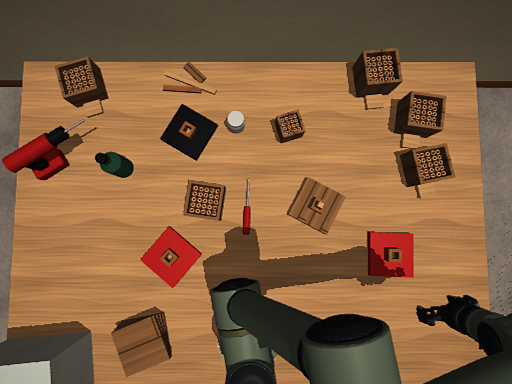

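The lid (wood roof with collar and post) is at top px ≈(316,205), the box at ≈(205,200) and the driver between them at (247,208). The red and black roofs and the far boxes are distractors. I'll zoom in on the lid and box.

```bash
cat > h.py <<'E'
from workcell import *
import cv2,numpy as np
def ray(p,u,v,z):
    R=np.array(p["R"]);t=np.array(p["t"]);c=-R.T@t
    d=R.T@np.array([(u-p["cx"])/p["fx"],(v-p["cy"])/p["fy"],1]);return c+d*(z-c[2])/d[2]
def proj(p,X):
    x=np.array(p["R"])@np.asarray(X)+np.array(p["t"]);return np.array([p["fx"]*x[0]/x[2]+p["cx"],p["fy"]*x[1]/x[2]+p["cy"]])
def quad(p,pts,z):  # centre, sides, yaw (mod 90) of a square seen as 4 ordered corner pixels at height z
    P=np.array([ray(p,u,v,z) for u,v in pts]);e=np.roll(P,-1,0)-P
    yaw=np.angle(np.mean([np.exp(4j*np.arctan2(a[1],a[0])) for a in e]))/4
    return P.mean(0).round(4),np.linalg.norm(e,axis=1).round(4),round(float(yaw),4)
E
python3 - <<'E'
from h import *
b=cv2.imread("pics/top.png");cv2.imwrite("pics/c.png",cv2.resize(b[165:245,170:355],None,fx=4,fy=4,interpolation=cv2.INTER_CUBIC))
p=camera_params("top");print(ray(p,319,204,.088),ray(p,205,200,.1))
E
```

```text
[ 0.45914821 -0.2337134   0.088     ] [0.47229729 0.14863642 0.1       ]
```

View pics/c.png

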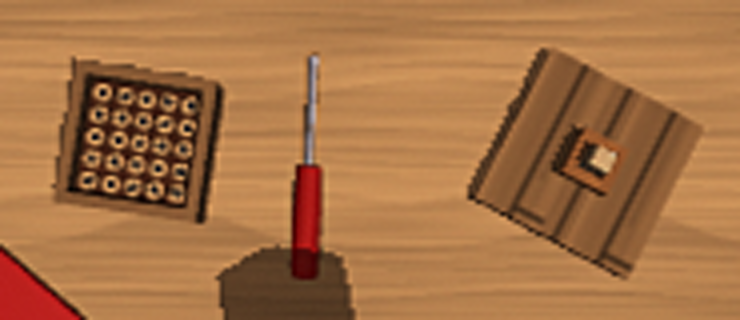

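Crop: the box rim corners are about (75,60),(219,84),(203,222),(60,200). The roof corners are about (547,49),(702,127),(628,275),(472,196), with the post top at (602,157).

Run:
```python
from h import *
p=camera_params("top");f=lambda L:[((u+.5)/4-.5+170,(v+.5)/4-.5+165) for u,v in L]
print("box",quad(p,f([(75,60),(219,84),(203,222),(60,200)]),.1))
print("roof",quad(p,f([(547,49),(702,127),(628,275),(472,196)]),.028))
print("post",ray(p,*f([(602,157)])[0],.088), "wrist cam c",[ (lambda R,t:(-R.T@t,R.tolist()))(np.array(q["R"]),np.array(q["t"])) for q in [camera_params("wrist")]])
w=camera_params("wrist");print(w["fx"],w["cx"],w["cy"])
```

```text
box (array([0.4726, 0.1505, 0.1   ]), array([0.1223, 0.1156, 0.1201, 0.1174]), -0.1303)
roof (array([ 0.4585, -0.2368,  0.028 ]), array([0.1533, 0.1471, 0.153 , 0.1473]), -0.4772)
post [ 0.45956556 -0.23751308  0.088     ] wrist cam c [(array([ 0.23668976, -0.50155199,  0.37402764]), [[0.31331188522102577, -0.9496475670913164, -0.002271760724884052], [-0.9146266684878915, -0.30239959138369754, 0.26835153143165336], [-0.25552635846422495, -0.08199991127139836, -0.9633183765928562]])]
312.7309986453428 257.77874175098236 191.5185098679198
```

Lid: (0.459,-0.237), yaw -0.477. Box: (0.4725,0.150), yaw -0.130. Sizes come out within a few mm of nominal. I'm moving above the lid for a close look.

>>> step_arm([
  {"x":-0.5,"z":1,"yaw":-0.02},
  {"x":-1.5,"z":3,"yaw":-0.07},
  {"x":-3,"z":6,"yaw":-0.13},
  {"x":-5,"z":10,"yaw":-0.21},
  {"x":-7,"z":14,"yaw":-0.3},
  {"x":-9,"z":18,"yaw":-0.39},
  {"x":-11,"z":22,"yaw":-0.47},
  {"x":-13,"z":26,"yaw":-0.56},
  {"x":-15,"z":30,"yaw":-0.64},
  {"x":-16.5,"z":33,"yaw":-0.71},
  {"x":-17.6,"z":35.2,"yaw":-0.755},
  {"x":-18.1,"z":36.2,"yaw":-0.776},
  {"x":-18.1,"z":36.2,"yaw":-0.776},
  {"x":-18.1,"z":36.2,"yaw":-0.776},
], fingers=100)

```text
validation failed for argument at $.in...
```

Run:
```python
from h import *
s=state();p=camera_params("wrist");a=capture("wrist");cv2.imwrite("pics/w1.png",a);np.save("w1.npy",p,allow_pickle=True)
print(s["clock"],s["ee_pos"].round(4),np.round(s["eef_rot"],4),s["force"].round(2),proj(p,[.459,-.237,.088]),proj(p,[.459,-.237,.028]))
cv2.imwrite("pics/w1b.png",cv2.resize(a,None,fx=1.56,fy=1.56,interpolation=cv2.INTER_CUBIC))
```

```text
0.1 [ 0.1718 -0.5221  0.3032] [-1.5706e+00  1.5000e-03 -1.2530e+00] [-0.02 -0.71 -0.26] [ -29.38701929 -380.00273851] [  35.91218553 -270.13533966]
```

View pics/w1b.png

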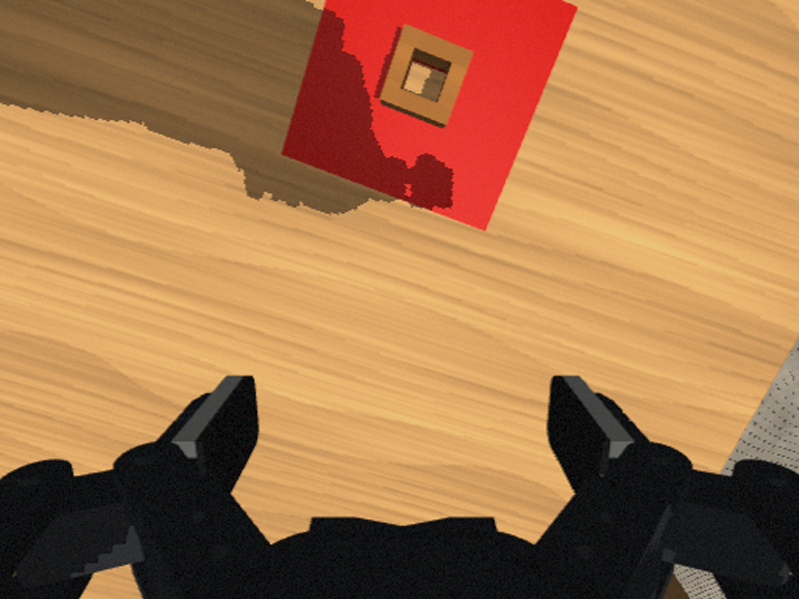

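The move was refused (probably because every field is needed), so this view shows only a red decoy. I'll resend with all fields, stopping 7 cm short so the lid sits mid-image.

>>> step_arm([
  {"x":-0.5,"y":0,"z":1,"yaw":-0.02},
  {"x":-1.5,"y":0,"z":3.5,"yaw":-0.09},
  {"x":-3,"y":0,"z":7,"yaw":-0.17},
  {"x":-4.6,"y":0,"z":11,"yaw":-0.27},
  {"x":-6.3,"y":0,"z":15,"yaw":-0.37},
  {"x":-8,"y":0,"z":19,"yaw":-0.47},
  {"x":-9.7,"y":0,"z":23,"yaw":-0.57},
  {"x":-11.4,"y":0,"z":27,"yaw":-0.67},
  {"x":-12.6,"y":0,"z":29.8,"yaw":-0.74},
  {"x":-13.2,"y":0,"z":31.2,"yaw":-0.776},
  {"x":-13.2,"y":0,"z":31.2,"yaw":-0.776},
  {"x":-13.2,"y":0,"z":31.2,"yaw":-0.776},
], fingers=100)

```text
clock: 1.35
ee_pos: [0.4267, -0.2995, 0.3038]
eef_rot: [-1.571, 0.0, -0.477]
force: [-0.4, 0.0, 0.3]
finger_gap: 0.0853
```

```bash
cat > look.py <<'E'
import sys
from h import *
import pickle
n=sys.argv[1];s=state();p=camera_params("wrist");a=capture("wrist");cv2.imwrite(f"pics/{n}.png",a);pickle.dump((p,s),open(n+".pkl","wb"))
cv2.imwrite(f"pics/{n}b.png",cv2.resize(a,None,fx=1.5,fy=1.5,interpolation=cv2.INTER_CUBIC))
print(s["clock"],s["ee_pos"].round(4),np.round(s["eef_rot"],4),s["force"].round(2),s["finger_gap"])
E
python3 look.py w2
```

```text
1.35 [ 0.4267 -0.2995  0.3038] [-1.5713e+00  5.0000e-04 -4.7710e-01] [-0.4   0.04  0.32] 0.08530918285269255
```

View pics/w2b.png

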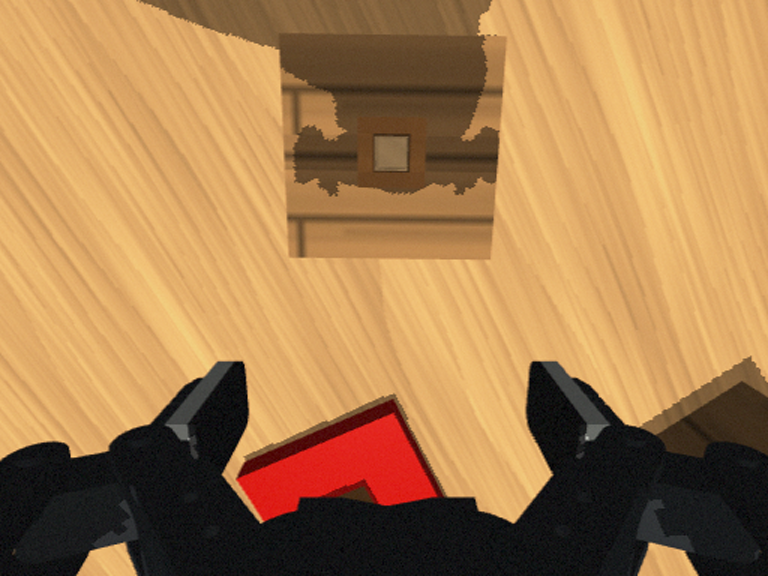

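The roof corners are (279,34),(506,37),(490,259),(290,257) and the post top is (374,134)–(410,172), both in ×1.5 pixels. A red decoy sits well behind.

Run:
```python
from h import *;import pickle
p,s=pickle.load(open("w2.pkl","rb"));f=lambda L:[((u+.5)/1.5-.5,(v+.5)/1.5-.5) for u,v in L]
r=quad(p,f([(279,34),(506,37),(490,259),(290,257)]),.028);q=quad(p,f([(374,134),(410,134),(410,172),(374,172)]),.088)
print("roof",r,"\npost",q)
y=s["eef_rot"][2];X=np.array([np.cos(y),np.sin(y)]);Z=np.array([-np.sin(y),np.cos(y)]);d=q[0][:2]-s["ee_pos"][:2]
print("x,z cm",d@X*100,d@Z*100)
```

```text
roof (array([ 0.4617, -0.239 ,  0.028 ]), array([0.1514, 0.1513, 0.1508, 0.1516]), -0.4864) 
post (array([ 0.4616, -0.2392,  0.088 ]), array([0.0209, 0.0215, 0.0214, 0.0215]), -0.4748)
x,z cm 0.3261020720185959 6.961412270157876
```

Run:
```python
import cv2
a=cv2.imread("pics/w2.png").astype(int)
for v in(98,104):print(a[v,235:288].sum(1).tolist())
print(a[74:130,261].sum(1).tolist())
```

```text
[208, 199, 196, 200, 206, 216, 213, 206, 219, 205, 208, 219, 206, 186, 216, 284, 308, 327, 338, 334, 337, 329, 331, 327, 324, 326, 326, 324, 323, 334, 324, 327, 319, 314, 327, 315, 259, 173, 179, 216, 222, 215, 212, 214, 215, 218, 207, 212, 200, 205, 209, 207, 198]
[130, 105, 119, 178, 217, 219, 215, 221, 208, 213, 220, 214, 212, 181, 213, 298, 309, 305, 325, 326, 326, 331, 329, 335, 335, 337, 338, 333, 337, 325, 329, 333, 329, 327, 326, 322, 223, 143, 177, 215, 218, 203, 220, 215, 218, 216, 204, 217, 186, 145, 139, 127, 119]
[211, 199, 204, 216, 203, 206, 211, 203, 207, 209, 191, 202, 201, 200, 206, 144, 192, 288, 317, 317, 323, 330, 322, 327, 326, 334, 336, 337, 339, 330, 338, 332, 337, 332, 334, 332, 332, 293, 265, 273, 146, 204, 197, 204, 197, 208, 200, 198, 193, 197, 203, 203, 197, 203, 270, 269]
```

Post is confirmed, about 1 px larger than expected. Moving over it and down.

>>> step_arm([
  {"x":0.1,"y":0,"z":1,"yaw":0},
  {"x":0.2,"y":0,"z":3,"yaw":0},
  {"x":0.3,"y":1,"z":5.5,"yaw":0},
  {"x":0.3,"y":3,"z":7,"yaw":0},
  {"x":0.3,"y":5,"z":7,"yaw":0},
  {"x":0.3,"y":7.5,"z":7,"yaw":0},
  {"x":0.3,"y":10,"z":7,"yaw":0},
  {"x":0.3,"y":12.5,"z":7,"yaw":0},
  {"x":0.3,"y":14.5,"z":7,"yaw":0},
  {"x":0.3,"y":16,"z":7,"yaw":0},
  {"x":0.3,"y":16.9,"z":7,"yaw":0},
  {"x":0.3,"y":16.9,"z":7,"yaw":0},
  {"x":0.3,"y":16.9,"z":7,"yaw":0},
], fingers=100)

```text
clock: 2.7
ee_pos: [0.4619, -0.2391, 0.1353]
eef_rot: [-1.571, -0.0, -0.478]
force: [-0.1, -0.7, -0.3]
finger_gap: 0.0855
```

>>> step_arm([
  {"x":0,"y":0,"z":0,"yaw":0},
  {"x":0,"y":0,"z":0,"yaw":0},
  {"x":0,"y":0,"z":0,"yaw":0},
  {"x":0,"y":0,"z":0,"yaw":0},
  {"x":0,"y":0,"z":0,"yaw":0},
  {"x":0,"y":0,"z":0,"yaw":0},
  {"x":0,"y":0,"z":0,"yaw":0},
  {"x":0,"y":0,"z":0,"yaw":0},
  {"x":0,"y":0,"z":0,"yaw":0},
  {"x":0,"y":0,"z":0,"yaw":0},
  {"x":0,"y":0,"z":0,"yaw":0},
  {"x":0,"y":0,"z":0,"yaw":0},
], fingers=0)

```text
clock: 3.9
ee_pos: [0.4615, -0.2387, 0.1351]
eef_rot: [-1.571, 0.0, -0.477]
force: [-3.0, 0.7, 5.1]
finger_gap: 0.0168
```

>>> step_arm([
  {"x":0,"y":-0.3,"z":0,"yaw":0},
  {"x":0,"y":-0.8,"z":0,"yaw":0},
  {"x":0,"y":-1.5,"z":0,"yaw":0},
  {"x":0,"y":-2.5,"z":0,"yaw":0},
  {"x":0,"y":-4,"z":0,"yaw":0},
  {"x":0,"y":-6,"z":0,"yaw":0},
  {"x":0,"y":-8.5,"z":0,"yaw":0},
  {"x":0,"y":-11,"z":0,"yaw":0},
  {"x":0,"y":-13.5,"z":0,"yaw":0},
  {"x":0,"y":-15.5,"z":0,"yaw":0},
  {"x":0,"y":-16.5,"z":0,"yaw":0},
  {"x":0,"y":-17,"z":0,"yaw":0},
  {"x":0,"y":-17,"z":0,"yaw":0},
  {"x":0,"y":-17,"z":0,"yaw":0},
  {"x":0,"y":-17,"z":0,"yaw":0},
])

```text
clock: 5.4
ee_pos: [0.4613, -0.2384, 0.3037]
eef_rot: [-1.57, 0.002, -0.477]
force: [-0.3, 0.5, -5.7]
finger_gap: 0.0166
```

```bash
python3 look.py w3
```

```text
5.4 [ 0.4613 -0.2384  0.3037] [-1.5705  0.0022 -0.477 ] [-0.28  0.47 -5.68] 0.01655281558685932
```

View pics/w3b.png

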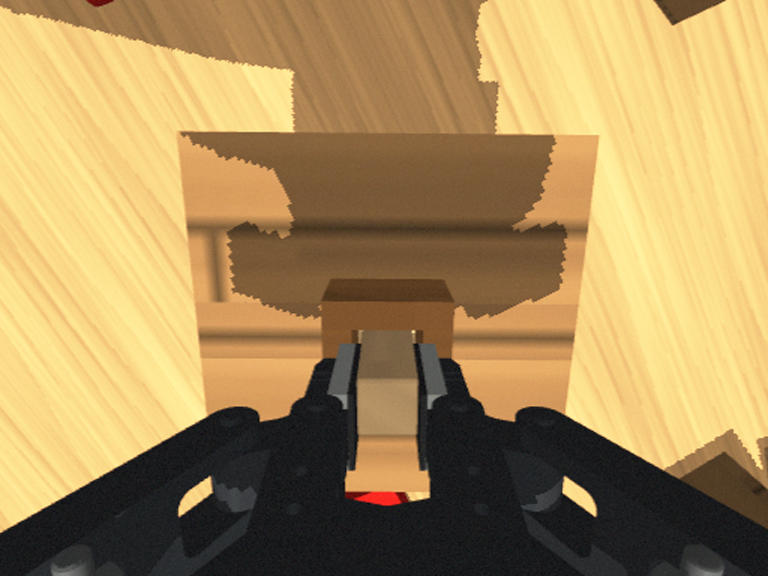

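The lid is held by the post (5.7 N ≈ 0.58 kg). The roof's far edge runs from (179,132) to (599,135) and the post is between the pads. Next I go high and short of the box to see its far rim past the roof.

>>> step_arm([
  {"x":-0.2,"y":-0.3,"z":0.4,"yaw":-0.01},
  {"x":-0.6,"y":-0.8,"z":1.2,"yaw":-0.02},
  {"x":-1.3,"y":-1.6,"z":2.5,"yaw":-0.04},
  {"x":-2.3,"y":-2.7,"z":4.2,"yaw":-0.06},
  {"x":-3.3,"y":-3.9,"z":6.2,"yaw":-0.09},
  {"x":-4.4,"y":-5.2,"z":8.3,"yaw":-0.12},
  {"x":-5.6,"y":-6.5,"z":10.4,"yaw":-0.15},
  {"x":-6.8,"y":-7.9,"z":12.6,"yaw":-0.18},
  {"x":-7.9,"y":-9.2,"z":14.7,"yaw":-0.21},
  {"x":-9.1,"y":-10.6,"z":16.8,"yaw":-0.25},
  {"x":-10.2,"y":-11.9,"z":18.9,"yaw":-0.28},
  {"x":-11.3,"y":-13.2,"z":21,"yaw":-0.31},
  {"x":-12.2,"y":-14.2,"z":22.6,"yaw":-0.33},
  {"x":-12.7,"y":-14.8,"z":23.5,"yaw":-0.345},
  {"x":-12.8,"y":-15,"z":23.8,"yaw":-0.347},
  {"x":-12.8,"y":-15,"z":23.8,"yaw":-0.347},
  {"x":-12.8,"y":-15,"z":23.8,"yaw":-0.347},
  {"x":-12.8,"y":-15,"z":23.8,"yaw":-0.347},
])

```text
clock: 7.25
ee_pos: [0.4573, 0.0308, 0.4543]
eef_rot: [-1.571, 0.001, -0.131]
force: [-0.3, 0.2, -5.0]
finger_gap: 0.017
```

```bash
python3 look.py w4
```

```text
7.25 [0.4573 0.0308 0.4543] [-1.5711e+00  1.1000e-03 -1.3120e-01] [-0.25  0.2  -5.04] 0.017046401403399653
```

View pics/w4b.png

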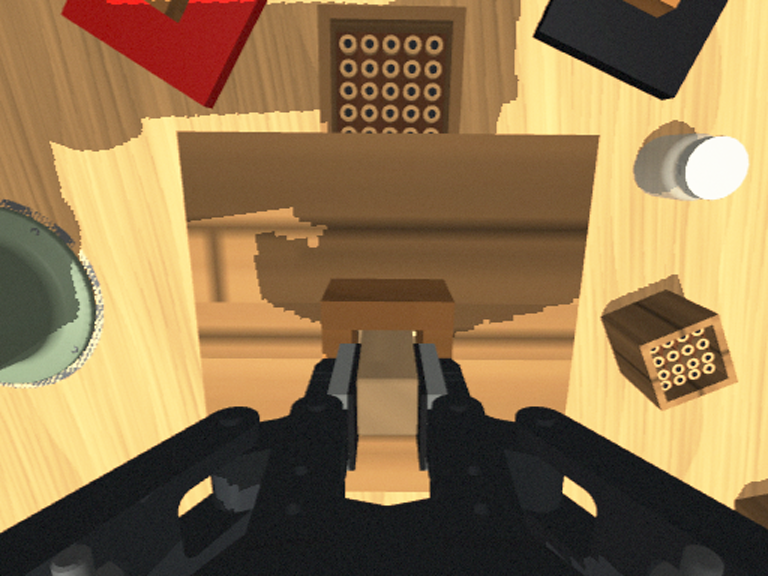

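The far part of the box rim shows at (318,7)–(467,6), square to the roof edge (177,132)–(599,135). I'll zoom for accuracy.

Run:
```python
import cv2,numpy as np
a=cv2.imread("pics/w4.png");c=a[0:92,200:325]
c=np.clip((c/255.)**.5*255,0,255).astype(np.uint8)
cv2.imwrite("pics/c4.png",cv2.resize(c,None,fx=6,fy=6,interpolation=cv2.INTER_CUBIC))
```

```text
(no output)
```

View pics/c4.png

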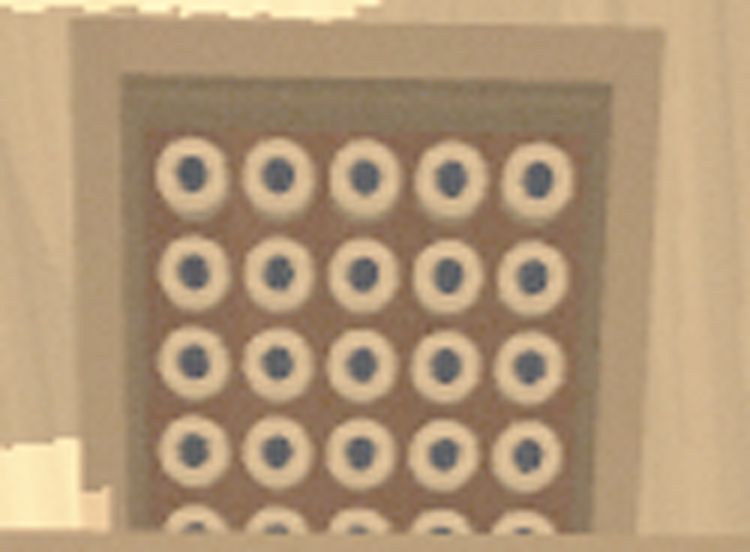

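Outer corners in the crop are (70,19),(663,31) and inner corners (122,76),(612,86). The inner side bottoms are (130,528),(592,528).

Run:
```python
from h import *;import pickle
p,s=pickle.load(open("w4.pkl","rb"));g=lambda u,v,z:ray(p,(u+.5)/6-.5+200,(v+.5)/6-.5,z)[:2]
f=lambda u,v,z:ray(p,(u+.5)/1.5-.5,(v+.5)/1.5-.5,z)[:2]
y=s["eef_rot"][2];X=np.array([np.cos(y),np.sin(y)]);Z=np.array([-np.sin(y),np.cos(y)])
T=s["ee_pos"][:2]
def edge(n,a,b,h):
  d=b-a;w=np.linalg.norm(d);d/=w;c=(a+b)/2+h*np.array([d[1],-d[0]])
  print(n,"w",w.round(4),"yaw",np.arctan2(d[1],d[0]).round(4),"c",c.round(4),"rel x,z cm",((c-T)@X*100).round(2),((c-T)@Z*100).round(2))
edge("outer",g(70,19,.1),g(663,31,.1),.06)
edge("inner",g(122,76,.1),g(612,86,.1),.05)
edge("roof",f(177,131,s["ee_pos"][2]-.107),f(599,134,s["ee_pos"][2]-.107),.076)
for n,a,b in(("Lin",g(122,76,.1),g(130,528,.1)),("Rin",g(612,86,.1),g(592,528,.1))):
  d=a-b;print(n,np.arctan2(-d[0],d[1]).round(4))
p3,s3=pickle.load(open("w3.pkl","rb"));p2,s2=pickle.load(open("w2.pkl","rb"))
P=ray(p2,260.5,100.7,.088)[:2];d=P-s3["ee_pos"][:2];y=s3["eef_rot"][2]
print("post vs TCP cm (as seen before grasp)",d@[np.cos(y),np.sin(y)]*100,d@[-np.sin(y),np.cos(y)]*100)
```

```text
outer w 0.1195 yaw -0.1488 c [0.4757 0.1541] rel x,z cm 0.22 12.47
inner w 0.0995 yaw -0.149 c [0.476 0.154] rel x,z cm 0.24 12.46
roof w 0.1521 yaw -0.1372 c [0.4574 0.0306] rel x,z cm 0.01 -0.01
Lin -0.143
Rin -0.1432
post vs TCP cm (as seen before grasp) -0.002024174814438894 0.05209324770069178
```

Box centre relative to the TCP is x 0.23, z 12.45 cm and yaw -0.145. The inner and outer rims agree, and the roof reads centred on the TCP. The top view differs by ~4 mm, and I trust the close view. Moving over the box, to 2.5 cm above the rim.

>>> step_arm([
  {"x":0,"y":0,"z":0.4,"yaw":0},
  {"x":0,"y":0,"z":1.5,"yaw":0.01},
  {"x":0.1,"y":0,"z":3.2,"yaw":0.014},
  {"x":0.1,"y":0.5,"z":5.2,"yaw":0.014},
  {"x":0.2,"y":1.2,"z":7.4,"yaw":0.014},
  {"x":0.2,"y":2.2,"z":9.5,"yaw":0.014},
  {"x":0.2,"y":3.5,"z":11.2,"yaw":0.014},
  {"x":0.23,"y":5,"z":12.1,"yaw":0.014},
  {"x":0.23,"y":6.8,"z":12.4,"yaw":0.014},
  {"x":0.23,"y":8.8,"z":12.4,"yaw":0.014},
  {"x":0.23,"y":11,"z":12.4,"yaw":0.014},
  {"x":0.23,"y":13.2,"z":12.4,"yaw":0.014},
  {"x":0.23,"y":15.3,"z":12.4,"yaw":0.014},
  {"x":0.23,"y":17.2,"z":12.4,"yaw":0.014},
  {"x":0.23,"y":18.6,"z":12.4,"yaw":0.014},
  {"x":0.23,"y":19.3,"z":12.4,"yaw":0.014},
  {"x":0.23,"y":19.4,"z":12.4,"yaw":0.014},
  {"x":0.23,"y":19.4,"z":12.4,"yaw":0.014},
  {"x":0.23,"y":19.4,"z":12.4,"yaw":0.014},
  {"x":0.23,"y":19.4,"z":12.4,"yaw":0.014},
])

```text
clock: 9.3
ee_pos: [0.4762, 0.1542, 0.2617]
eef_rot: [-1.57, -0.001, -0.144]
force: [-0.0, 1.2, -5.3]
finger_gap: 0.017
```

Run:
```python
from h import *
s=state();print(s["clock"],s["ee_pos"].round(4),np.round(s["eef_rot"],4),s["force"].round(2),s["finger_gap"])
a=capture("scene");cv2.imwrite("pics/s5.png",a);p=camera_params("scene");u,v=proj(p,[.476,.154,.12]).astype(int)
print(u,v);x0,y0=u-60,v-65
cv2.imwrite("pics/s5c.png",cv2.resize(a[y0:y0+95,x0:x0+120],None,fx=6,fy=6,interpolation=cv2.INTER_CUBIC))
```

```text
9.3 [0.4762 0.1542 0.2617] [-1.5703e+00 -1.5000e-03 -1.4400e-01] [-0.04  1.22 -5.28] 0.016982229123683558
258 156
```

View pics/s5c.png

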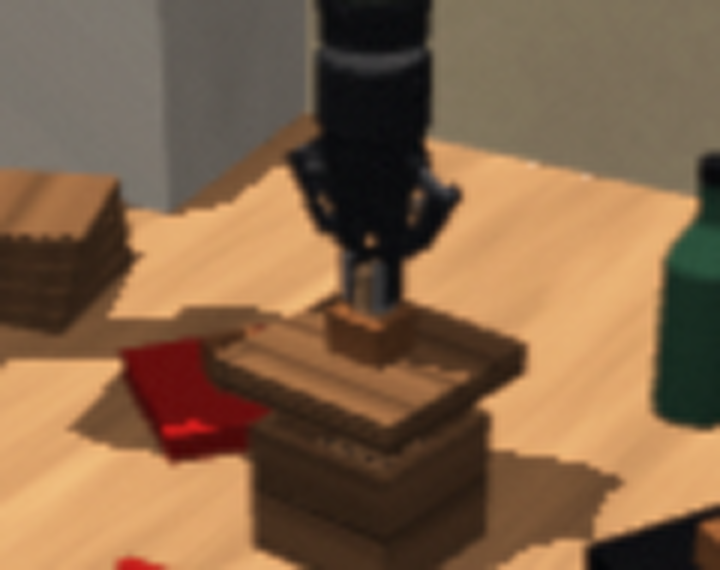

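The lid hangs level over the box, with near-equal overhang left (≈42 px) and right (≈37 px) of the box edges. Lowering gently.

>>> step_arm([
  {"x":0,"y":0.4,"z":0,"yaw":0},
  {"x":0,"y":0.9,"z":0,"yaw":0},
  {"x":0,"y":1.4,"z":0,"yaw":0},
  {"x":0,"y":1.8,"z":0,"yaw":0},
  {"x":0,"y":2.1,"z":0,"yaw":0},
  {"x":0,"y":2.4,"z":0,"yaw":0},
  {"x":0,"y":2.6,"z":0,"yaw":0},
  {"x":0,"y":2.8,"z":0,"yaw":0},
  {"x":0,"y":3,"z":0,"yaw":0},
  {"x":0,"y":3.1,"z":0,"yaw":0},
  {"x":0,"y":3.2,"z":0,"yaw":0},
  {"x":0,"y":3.2,"z":0,"yaw":0},
  {"x":0,"y":3.2,"z":0,"yaw":0},
])

```text
clock: 10.65
ee_pos: [0.4758, 0.1541, 0.2289]
eef_rot: [-1.571, -0.0, -0.144]
force: [0.0, -0.4, -7.1]
finger_gap: 0.0171
```

The plug is below the rim with no contact. Seating it.

>>> step_arm([
  {"x":0,"y":0.1,"z":0,"yaw":0},
  {"x":0,"y":0.2,"z":0,"yaw":0},
  {"x":0,"y":0.3,"z":0,"yaw":0},
  {"x":0,"y":0.4,"z":0,"yaw":0},
  {"x":0,"y":0.48,"z":0,"yaw":0},
  {"x":0,"y":0.54,"z":0,"yaw":0},
  {"x":0,"y":0.59,"z":0,"yaw":0},
  {"x":0,"y":0.59,"z":0,"yaw":0},
  {"x":0,"y":0.59,"z":0,"yaw":0},
  {"x":0,"y":0.59,"z":0,"yaw":0},
])

```text
clock: 11.65
ee_pos: [0.4756, 0.1541, 0.2232]
eef_rot: [-1.571, 0.0, -0.144]
force: [-2.8, -0.9, -0.7]
finger_gap: 0.0171
```

Seated: weight is off the wrist at the expected height of 0.223. Releasing.

>>> step_arm([
  {"x":0,"y":0,"z":0,"yaw":0},
  {"x":0,"y":0,"z":0,"yaw":0},
  {"x":0,"y":0,"z":0,"yaw":0},
  {"x":0,"y":0,"z":0,"yaw":0},
  {"x":0,"y":0,"z":0,"yaw":0},
  {"x":0,"y":0,"z":0,"yaw":0},
  {"x":0,"y":0,"z":0,"yaw":0},
  {"x":0,"y":0,"z":0,"yaw":0},
  {"x":0,"y":0,"z":0,"yaw":0},
  {"x":0,"y":0,"z":0,"yaw":0},
  {"x":0,"y":0,"z":0,"yaw":0},
  {"x":0,"y":0,"z":0,"yaw":0},
], fingers=100)

```text
clock: 12.85
ee_pos: [0.4757, 0.1541, 0.223]
eef_rot: [-1.571, -0.0, -0.144]
force: [0.1, 0.1, 0.2]
finger_gap: 0.0855
```

```bash
python3 look.py w6
python3 - <<'E'
from h import *
a=capture("scene");b=cv2.imread("pics/w6.png")
A=cv2.resize(a[91:186,198:318],None,fx=4,fy=4,interpolation=cv2.INTER_CUBIC);B=cv2.resize(b,(507,380))
B=cv2.resize(b[:,156:356],(198,380))
cv2.imwrite("pics/m6.png",np.hstack([A,B]))
E
```

```text
12.85 [0.4757 0.1541 0.223 ] [-1.5708 -0.     -0.144 ] [0.15 0.12 0.16] 0.08545060951995469
```

View pics/m6.png

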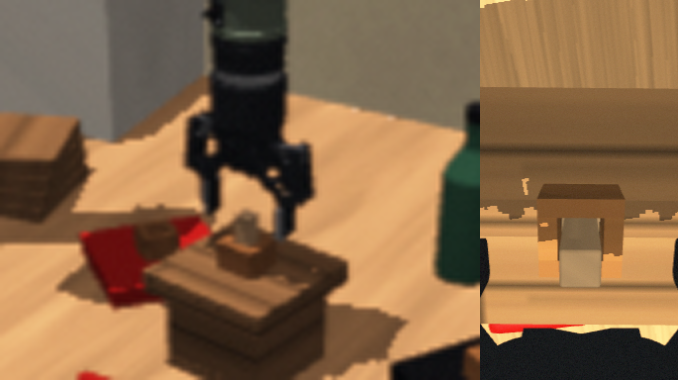

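The lid is level and seated, with the post and collar between the open fingers. Lowering to the collar and closing.

>>> step_arm([
  {"x":0,"y":0.3,"z":0,"yaw":0},
  {"x":0,"y":0.8,"z":0,"yaw":0},
  {"x":0,"y":1.4,"z":0,"yaw":0},
  {"x":0,"y":2,"z":0,"yaw":0},
  {"x":0,"y":2.5,"z":0,"yaw":0},
  {"x":0,"y":2.9,"z":0,"yaw":0},
  {"x":0,"y":3.1,"z":0,"yaw":0},
  {"x":0,"y":3.2,"z":0,"yaw":0},
  {"x":0,"y":3.2,"z":0,"yaw":0},
  {"x":0,"y":3.2,"z":0,"yaw":0},
])

```text
clock: 13.95
ee_pos: [0.4759, 0.1541, 0.1912]
eef_rot: [-1.571, -0.0, -0.144]
force: [-0.1, -0.1, 0.0]
finger_gap: 0.0855
```

>>> step_arm([
  {"x":0,"y":0,"z":0,"yaw":0},
  {"x":0,"y":0,"z":0,"yaw":0},
  {"x":0,"y":0,"z":0,"yaw":0},
  {"x":0,"y":0,"z":0,"yaw":0},
  {"x":0,"y":0,"z":0,"yaw":0},
  {"x":0,"y":0,"z":0,"yaw":0},
  {"x":0,"y":0,"z":0,"yaw":0},
  {"x":0,"y":0,"z":0,"yaw":0},
  {"x":0,"y":0,"z":0,"yaw":0},
  {"x":0,"y":0,"z":0,"yaw":0},
  {"x":0,"y":0,"z":0,"yaw":0},
  {"x":0,"y":0,"z":0,"yaw":0},
], fingers=0)

```text
clock: 15.15
ee_pos: [0.4759, 0.1541, 0.1914]
eef_rot: [-1.57, -0.0, -0.144]
force: [-0.8, -0.8, 4.8]
finger_gap: 0.0431
```

Collar gripped (gap 43 mm ≈ 44). First a 2 cm lift to check the load.

>>> step_arm([
  {"x":0,"y":-0.1,"z":0,"yaw":0},
  {"x":0,"y":-0.3,"z":0,"yaw":0},
  {"x":0,"y":-0.6,"z":0,"yaw":0},
  {"x":0,"y":-1,"z":0,"yaw":0},
  {"x":0,"y":-1.4,"z":0,"yaw":0},
  {"x":0,"y":-1.7,"z":0,"yaw":0},
  {"x":0,"y":-1.9,"z":0,"yaw":0},
  {"x":0,"y":-2,"z":0,"yaw":0},
  {"x":0,"y":-2,"z":0,"yaw":0},
  {"x":0,"y":-2,"z":0,"yaw":0},
])

```text
clock: 16.15
ee_pos: [0.4757, 0.1541, 0.2109]
eef_rot: [-1.571, 0.0, -0.144]
force: [-0.8, 0.4, -2.9]
finger_gap: 0.0433
```

The load is 2.9 N (≈0.30 kg), so it's the roof alone. Raising to about 10.5 cm total.

>>> step_arm([
  {"x":0,"y":-0.2,"z":0,"yaw":0},
  {"x":0,"y":-0.6,"z":0,"yaw":0},
  {"x":0,"y":-1.2,"z":0,"yaw":0},
  {"x":0,"y":-2,"z":0,"yaw":0},
  {"x":0,"y":-2.9,"z":0,"yaw":0},
  {"x":0,"y":-3.8,"z":0,"yaw":0},
  {"x":0,"y":-4.7,"z":0,"yaw":0},
  {"x":0,"y":-5.6,"z":0,"yaw":0},
  {"x":0,"y":-6.5,"z":0,"yaw":0},
  {"x":0,"y":-7.3,"z":0,"yaw":0},
  {"x":0,"y":-8,"z":0,"yaw":0},
  {"x":0,"y":-8.4,"z":0,"yaw":0},
  {"x":0,"y":-8.6,"z":0,"yaw":0},
  {"x":0,"y":-8.6,"z":0,"yaw":0},
  {"x":0,"y":-8.6,"z":0,"yaw":0},
  {"x":0,"y":-8.6,"z":0,"yaw":0},
  {"x":0,"y":-8.6,"z":0,"yaw":0},
])

```text
clock: 17.85
ee_pos: [0.4756, 0.154, 0.2967]
eef_rot: [-1.571, 0.0, -0.144]
force: [-0.1, -0.5, -3.1]
finger_gap: 0.0429
```

Run:
```python
from h import *
s=state();print(s["clock"],s["ee_pos"].round(4),np.round(s["eef_rot"],4),s["force"].round(2),s["finger_gap"],np.abs(s["qvel"]).max().round(4))
a=capture("scene");p=camera_params("scene")
A=cv2.resize(a[91:191,198:318],None,fx=6,fy=6,interpolation=cv2.INTER_CUBIC);cv2.imwrite("pics/s7.png",A)
for X in([.476,.154,.176],[.476,.154,.108],[.476,.154,s["ee_pos"][2]+.092-.1914]):print(X,((proj(p,X)-[198,91])*6).round())
```

```text
17.85 [0.4756 0.154  0.2967] [-1.571e+00  5.000e-04 -1.440e-01] [-0.09 -0.52 -3.08] 0.042870951601559036 0.0028
[0.476, 0.154, 0.176] [366. 317.]
[0.476, 0.154, 0.108] [365. 406.]
[0.476, 0.154, np.float64(0.19730179914710613)] [366. 289.]
```

View pics/s7.png

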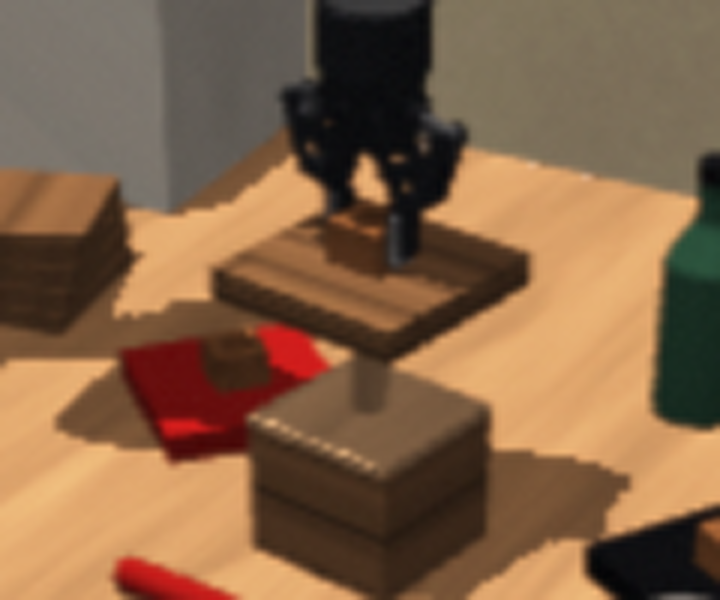

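The roof hangs level over the box. The inner cover's plate sits flush on the rim, with the post base at (370,405) against a predicted (365,406). The skirt is about 21 mm above the post top. Handing in.

```bash
python3 -c "
from workcell import *
print(finish_job())"
```

```text
the job is handed in; nothing more can be done
None
```

I lifted the double lid by its post and set it in the nesting box. I then gripped the roof by its collar, raised it straight up about 105 mm, and handed in at about 18 s while still holding it.

**Last checks:**
- **Seating:** with the lid in the box the tool stood at 0.223 m, as expected for the cover fully home, and the weight came off the wrist. The last scene picture shows the inner cover's plate flush on the rim and the post where predicted.
- **Roof:** the load is about 3.1 N (roughly 0.31 kg), which fits the roof alone. It hangs level and still, with the skirt worked out to be about 21 mm above the post top.
- **Bystanders:** the arm never went near the small box, jar, flask or driver, but I did not check each one in the final picture.

**What disagreed or failed:**
- The top camera put the box about 4–5 mm and the lid about 3 mm away from the close wrist views. I used the wrist views, and the plug went in without touching.
- The first move call was refused for its format, and nothing moved.

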